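Switch the bearing sorter to its empty chute and feed the waiting pair

TASK

The chute of the bearing sorter that lies nearer the robot already holds its pair. Rock the blue seesaw gate fully over its pivot towards the empty far chute by pressing its raised paddle, then push the follower slowly and all the way home so that the two waiting bearings roll, one after the other, down into the far chute. Only press and push with the fingers: do not touch or lift any bearing, neither the waiting ones nor the pair in the near chute, and do not disturb the other things on the bench.

Things in the scene. Friction and masses are not known exactly. Their poses are not given: they have to be found in the camera images.
- sorter: Grey-based sorter of folded bright sheet, 330 mm long, fixed to the cabinet top, placed and turned anew each time. Origin: underside of the base below the middle of the gate; +x along the chutes to the far chute, -x to the near chute, +y from the gate along the feed cradle, z up; all 'local' numbers are in this frame. The gate's pivot is a line along y at x 0, z 48 mm.
- far_stop (a point): End of the far chute: floor level at its stop, local x 157, y 0, z 17 mm. Each chute is a U-channel along x, inside from y -17 to 12 mm, with walls 3 mm thick and 34 mm high; its floor starts 48 mm from the pivot at z 36 mm and falls to the stop. It holds two bearings on edge, one behind the other. Empty at the start.
- near_stop (a point): The same point of the near chute (local x -157 mm), which holds bearing_3 and bearing_4.
- mouth (a point): Where the feed cradle meets the gate: local x 0, y 12, z 82 mm, on the axis of the waiting bearings. The cradle is a V of two sheet flanks, local x -25..25, y 12..104 mm, top edges z 67 mm; bearing tops z 108 mm. Ears beside the mouth (x 30..47 mm either side) reach z 85 mm. A bearing pushed out drops about 2 mm on to the gate and rolls to the side that slopes down.
- gate (a joint): Tilt of the blue seesaw gate about its pivot, rad. -0.28: on its stop with the near end down, as at the start; +0.28: on the other stop with the far end down. A brass tumbler weight (32 mm diameter, local y -117..-81, top z 98 mm) above the pivot drives it to the nearer stop: tipping it takes 1 to 2 N on the raised pad, less towards level; past level it falls over and stays.
- far_pad (a point): Middle of the top of the black rubber pad (22 x 28 mm) on the gate's far paddle, 32 mm from the pivot and 43 mm from the chutes' centre line (local y -43), outside the gate's flange (outer face local y -20, rising 28 mm above the gate plate). Raised at the start (z about 64 mm), 18 mm lower when the gate is over. A pivot cheek (x -15..15, y -73..-63 mm) reaches z 57 mm.
- near_pad (a point): The same point on the gate's near paddle; low (z about 47 mm) at the start, raised when the gate is over.
- follower (a joint): Travel of the feed follower towards the gate, m: 0 drawn back (front face at local y 75 mm), 0.063 fully home (face at y 12 mm, both bearings pushed out). Takes 1 to 4 N to push, no spring, stays where left. Up to about 40 mm/s the bearings roll off one after the other; faster, the second can pinch the first against the gate's flange until the push is eased.
- push_face (a point): Middle of the orange push plate (32 mm wide, 28 mm high) on the back (+y side) of the black follower block; the block is 38 mm wide and 10 mm thick with this plate, its top at z 108 mm, this point at z 90 mm. Push it along local -y. Behind the follower the cradle is open above z 67 mm.
- bearing_1: Sealed steel ball bearing, 52 mm diameter, 15 mm thick, waiting on edge in the feed cradle next to the gate. Origin on its axis, in the face away from the gate; its z is its axis.
- bearing_2: The same kind of bearing, waiting in the cradle behind the first, in front of the follower.
- bearing_3: The same kind of bearing, on edge at the end of the near chute.
- bearing_4: The same kind of bearing, on edge in the near chute, next to bearing_3.
- spanner: Chrome spanner, 126 mm long, lying beside the far chute on the cradle's side; bystander. Origin under its middle.
- bored_block: Bored steel block, 41 x 40 x 39 mm, standing beside the far chute on the paddle side; bystander.
- insert_box: Flat plastic box with yellow lid, 90 x 63 x 21 mm, beside the near chute on the cradle's side; bystander.
- black_knob: Black lobed knob, 49 mm wide, 31 mm high, beside the near chute on the paddle side; bystander.

How it is judged:
On the way, in this order (a step that is already met when the one before it is completed fails the run):
1. the gate is rocked fully over towards the far chute while both waiting bearings are still in the cradle (value of joint gate above 0.25 rad and y of each of bearing_1, bearing_2 in the frame of sorter above 0.02 m), for 0.2 s.
2. the follower is home and both bearings have rolled into the far chute (value of joint follower above 0.058 m and x of bearing_1 in the frame of sorter between 0.06 and 0.15 m and y of bearing_1 in the frame of sorter between -0.016 and 0.016 m and z of each of bearing_1, bearing_2 in the frame of sorter below 0.066 m and x of bearing_2 in the frame of sorter between 0.06 and 0.15 m and y of bearing_2 in the frame of sorter between -0.016 and 0.016 m), for 0.2 s.
At the end, for the whole second after the job is handed in: Gate over towards the far chute (above 0.25 of 0.28 rad), follower within 5 mm of home, bearings 1 and 2 at rest in the far chute (origins 60 to 150 mm from the pivot along the chute, within 16 mm of its centre line, below z 66 mm) (all of step 2 and value of joint gate above 0.25 rad and linear speed of each of bearing_1, bearing_2 below 0.03 m/s); the robot touches nothing.
It fails at once if a finger touches a bearing (contact force between the fingers and bearing_1 above 1 N or contact force between the fingers and bearing_2 above 1 N or contact force between the fingers and bearing_3 above 1 N or contact force between the fingers and bearing_4 above 1 N).
It fails at once if a bearing is lifted above the cradle (height (world z) of any of bearing_1, bearing_2 above 0.1 m).
It fails at once if another thing on the bench is shifted by more than 20 mm (distance of any of spanner, bored_block, insert_box, black_knob from where it was at the start of the episode above 0.02 m).
It also fails if it takes over 38 s, if anything falls off the work surface, if the arm or the gripper's body presses on something with over 40 N, if the wrist force passes 120 N, or if a joint passes its speed limit or range.

ROBOT

A 7-joint arm with a two-finger parallel gripper is mounted at the origin on a cart in front of the work surface, level with it; the furniture and walls round the work are solid. World frame = base frame: x ahead of the robot, y to its left, z up, the work surface at z = 0. Lengths are in m, angles in rad, forces in N, time in s.
With the tool pointing down it reaches from about 0.4 to 0.875 m from the base axis. Payload 19.3 kg.
Tool frame: the origin (TCP) lies at the very end of the fingers, on their centre line; the grasp point (between the pads) lies bot.grasp_offset behind it (bot.grasp_offset is the distance from the TCP to the grasp point, in m); z points along the fingers, y is the direction in which the jaws open and shut (so a half turn about z gives the same grasp; the last joint's range is limited). The gripper opens to 85 mm and grips with 20 to 120 N. Pads are 22 mm wide; open, the fingers measure 114 mm over their backs; the gripper's body (76 mm by 85 mm) begins 54 mm behind the grasp point. The pads swing forward as they close: fully open they stand 13 mm farther back than shut.
Start: joints at [-1.242, 0.521, -0.036, 1.599, 0.021, 1.021, -0.113], TCP at [0.243, 0.576, 0.192] pointing down, gripper open.
Joint ranges: [-2.91, 2.91], [-0.3, 2.13], [-1.5, 1.42], [0.17, 2.43], [-1.26, 4.41], [0.16, 1.93], [-2.52, 2.52]. Speed limits (rad/s): [1.89, 1.89, 2.39, 2.39, 3.01, 3.01, 3.01].

INTERFACE

Orientations are given as [roll, pitch, yaw] about the fixed x, y, z axes, in that order (R = Rz(yaw) Ry(pitch) Rx(roll)).
In Python, from workcell import bot gives the robot as it stands. The module is installed in compiled form; this text tells all that it offers.
- The arm moves only by the shell command python3 -m handwheel 'ROWS' [OPENING] [FORCE]. ROWS is JSON, a list of rows, each a list of 6 numbers: the shift along the tool's x, y, z as a fraction of full scale, then the turn, a rotation vector about the tool's x, y, z as a fraction of full scale. In form: [[x, y, z, rx, ry, rz], ...]. A call has 1 to 8 rows; each row shifts and turns the commanded pose from where the row before left it, along the tool's axes as they then stand; what a row does not reach is not made up. Full scale, the value 1, is 0.025 m for a shift and 360 degrees for a turn. A row lasts 1/8 s, in which the tool goes at most 62.5 mm and 10.7 degrees, less where a joint would pass 70% of its speed; a pose out of reach is approached as far as the arm can. A call with a number of a shift or a turn outside -1 to 1 is refused whole. A call with a gripper value outside its range is refused whole. OPENING is the closure, from -1 (fully open) to 1 (shut), set as the call begins (- or left out, the last holds). The fingers move at their own pace and stop on an object; FORCE is the grip in N (left out, the last holds). Time passes only in rows, so rows that do not move let the fingers close. It gives the time, the measured TCP pose, the force and the opening at its end, in the units of the state.
- bot.observe(): the state, without advancing time (a new reading comes with each control period).
- bot.grab_frame(name): name is "scene" or "side" or "wrist"; returns a dict with "pixels" (400x640x3 uint8, blue, green, red), "vertical_fov" (degrees; the focal length in pixels is half the picture's height over the tangent of half this angle, whatever the lens; pixels are square), "cx", "cy" (the principal point, pixels), "R" (3x3) and "t" (3): a world point X has camera coordinates R X + t. Camera axes: x right, y down, z forward; pixel columns grow to the right and rows downward; lengths in m; the calibration is good to about 2 mm. A picture is of the moment at which its call begins. There is no depth.
- bot.job_done(): hands the job in, once; it reports no verdict.
Trained networks look in a picture, given as the dict that the camera call returned (one of the last four; its "shot" number tells which), for a name from the list of things; names that differ only in an ending like _2 or _b are one class to them, and where a whole thing is asked for, a point or a joint stands for the part that bears it (a point fixed in the world has none). Each returns a list of dicts, best first, with "score" (0 to 1); they miss things now and then, are a little off and sometimes report something else, mostly with a low value. They report only what shows in the picture. A call takes as long as a camera call.
- bot.trace(picture, thing): "region" (400x640 bool, what is visible of it) and "point" ([column, row] in pixels, amid what is visible of it).
The state is a dict: "clock": time; "qpos": joint angles; "qd": joint speeds; "joint_efforts": joint torques, N m; "position": TCP position; "tool_rot": TCP orientation; "force": force on the tool from outside, world axes, zero at the start; "moment": the same for the moment, N m; "grip_width": finger opening in m.
Only numpy, scipy, OpenCV 4.12 (cv2) and the standard library are available. Lean on these libraries where they do the work, as an engineer would, in place of code of your own. Each camera call takes 0.05 s, during which the arm holds its last target.

## Working session

There is one attempt and no reset: what is moved stays moved. The work goes in short steps, Python scripts to look and compute and a shell command to move; the robot and the scene stay as the last step left them, time stands still between calls to the robot, and variables do not carry over. Pictures are saved under pics/ and viewed, and the job is handed in when it is done.

```bash
mkdir -p pics
python3 - <<'E'
from workcell import bot
import cv2,numpy as np
s=bot.observe();print({k:np.round(v,3).tolist() for k,v in s.items()},bot.grasp_offset)
for n in ["scene","side"]:
    f=bot.grab_frame(n);cv2.imwrite(f"pics/{n}0.png",f["pixels"])
    print(n,f["vertical_fov"],f["cx"],f["cy"],np.round(f["R"],4).tolist(),np.round(f["t"],4).tolist())
    for th in ["sorter","gate","far_pad","near_pad","follower","push_face","bearing_1","spanner","bored_block","insert_box","black_knob"]:
        print(th,[(round(float(d["score"]),2),np.round(d["point"]).tolist(),int(d["region"].sum())) for d in bot.trace(f,th)][:5])
print(bot.observe()["clock"])
E
```

```text
{'clock': 0.0, 'qpos': [-1.242, 0.522, -0.036, 1.6, 0.021, 1.021, -0.113], 'qd': [-0.0, 0.0, -0.001, 0.002, -0.001, -0.001, 0.001], 'joint_efforts': [-0.0, -92.712, 1.979, -36.992, 0.018, 0.009, 0.0], 'position': [0.243, 0.576, 0.191], 'tool_rot': [-3.14, 0.0, 2.743], 'force': [-0.541, 0.224, -0.862], 'moment': [-0.028, 0.028, -0.007], 'grip_width': 0.085} 0.0187
scene 54.15386851490046 313.67671807939155 195.68975634529852 [[1.0, 0.0039, -0.0091], [-0.0013, -0.86, -0.5104], [-0.0098, 0.5104, -0.8599]] [-0.6043, 0.0892, 0.9076]
sorter [(0.7, [281.0, 208.0], 3111)]
gate [(0.85, [289.0, 221.0], 767)]
far_pad [(0.77, [286.0, 221.0], 686)]
near_pad [(0.86, [286.0, 224.0], 741)]
follower [(0.53, [308.0, 183.0], 214)]
push_face [(0.74, [307.0, 183.0], 229)]
bearing_1 [(0.79, [237.0, 192.0], 260), (0.68, [256.0, 203.0], 263), (0.66, [305.0, 193.0], 191), (0.57, [297.0, 202.0], 284)]
spanner [(0.68, [287.0, 223.0], 750), (0.22, [284.0, 206.0], 3257)]
bored_block [(0.25, [257.0, 200.0], 244)]
insert_box [(0.17, [284.0, 222.0], 765)]
black_knob [(0.7, [280.0, 209.0], 3241), (0.58, [240.0, 227.
[... 170 characters left out ...]
, 1.2654]
sorter [(0.82, [319.0, 217.0], 5515)]
gate [(0.73, [316.0, 187.0], 500), (0.19, [324.0, 202.0], 254)]
far_pad [(0.64, [315.0, 182.0], 442)]
near_pad [(0.96, [313.0, 183.0], 411), (0.2, [335.0, 216.0], 357)]
follower [(0.55, [336.0, 212.0], 352)]
push_face [(0.64, [334.0, 214.0], 348)]
bearing_1 [(0.72, [360.0, 196.0], 140), (0.7, [325.0, 200.0], 200), (0.55, [385.0, 194.0], 158), (0.49, [325.0, 196.0], 99), (0.44, [322.0, 216.0], 5362)]
spanner [(0.8, [260.0, 252.0], 186)]
bored_block [(0.65, [380.0, 190.0], 175), (0.54, [277.0, 200.0], 93)]
insert_box [(0.7, [374.0, 229.0], 919), (0.6, [382.0, 193.0], 161), (0.29, [316.0, 185.0], 433)]
black_knob [(0.54, [322.0, 215.0], 5562)]
1.2
```

View pics.

Run:
```python
import cv2
for n,(x,y) in {"scene":(180,130),"side":(210,130)}.items():
    i=cv2.imread(f"pics/{n}0.png"); cv2.imwrite(f"pics/{n}0c.png",cv2.resize(i[y:y+150,x:x+200],None,fx=4,fy=4,interpolation=cv2.INTER_CUBIC))
```

```text
(no output)
```

View pics/scene0.png

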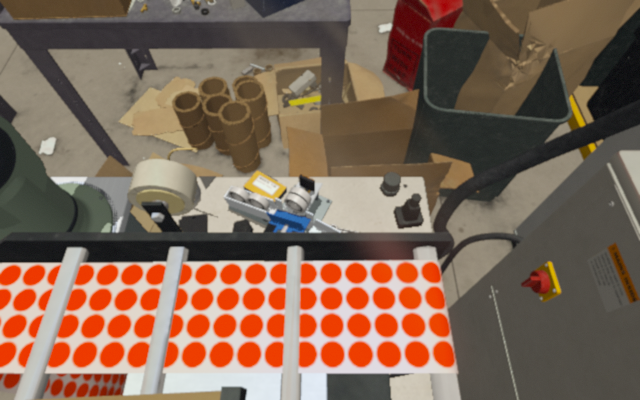

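View pics/side0.png

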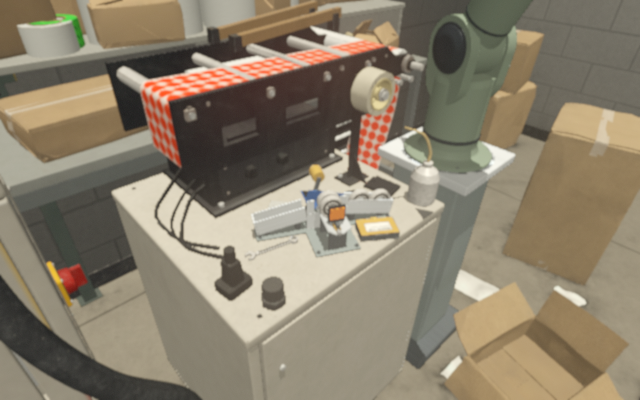

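```bash
sleep 0
```

```text
(no output)
```

View pics/scene0c.png

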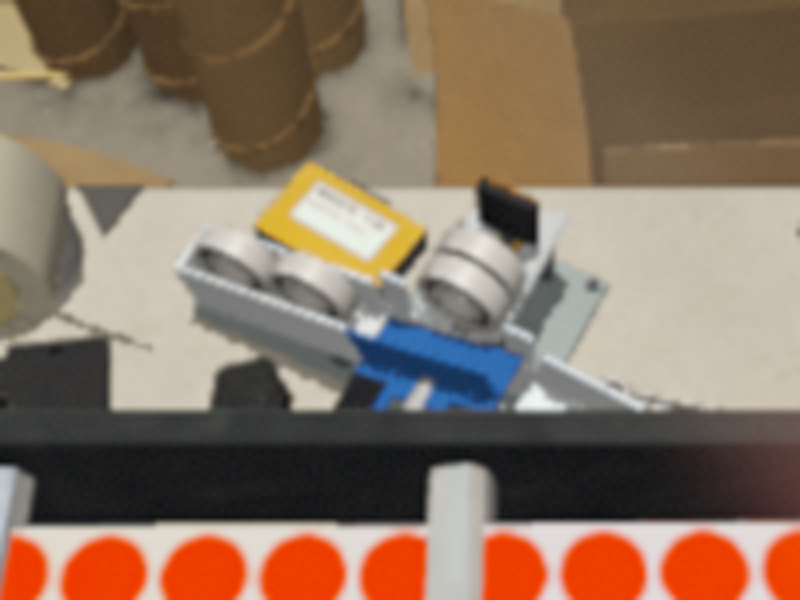

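View pics/side0c.png

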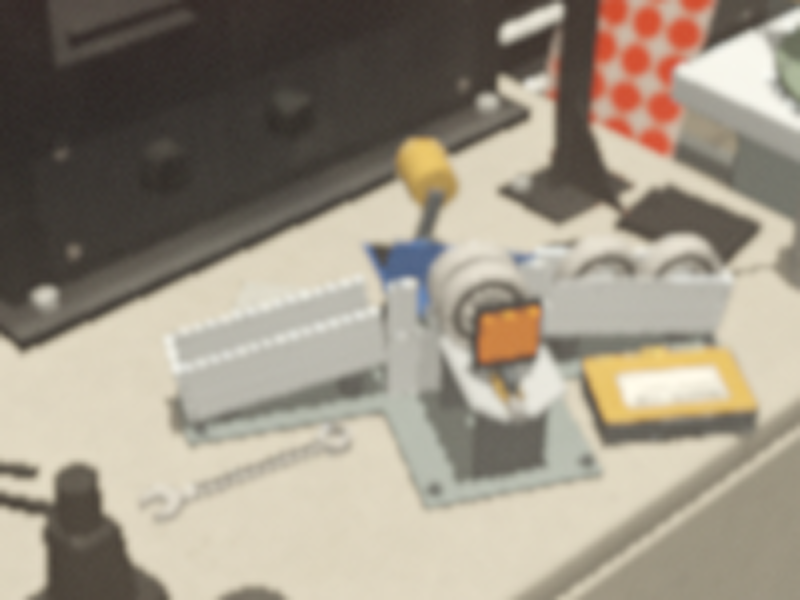

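```bash
cat > h.py <<'E'
import numpy as np,cv2
C={"scene":dict(f=200/np.tan(np.radians(54.15386851490046/2)),c=(313.677,195.690),R=np.array([[1.0, 0.0039, -0.0091], [-0.0013, -0.86, -0.5104], [-0.0098, 0.5104, -0.8599]]),t=np.array([-0.6043, 0.0892, 0.9076])),
"side":dict(f=200/np.tan(np.radians(53.69279441720642/2)),c=(317.613,200.794),R=np.array([[-0.7307, 0.6823, 0.0228], [0.3792, 0.4335, -0.8175], [-0.5677, -0.5887, -0.5755]]),t=np.array([0.4123, -0.1615, 1.2654]))}
def proj(n,X):
    c=C[n];q=np.atleast_2d(X)@c["R"].T+c["t"];return q[:,:2]/q[:,2:]*c["f"]+np.array(c["c"])
def ray(n,uv):
    c=C[n];d=np.array([(uv[0]-c["c"][0])/c["f"],(uv[1]-c["c"][1])/c["f"],1.]);return -c["R"].T@c["t"],c["R"].T@d
def onz(n,uv,z=0):
    o,d=ray(n,uv);return o+d*(z-o[2])/d[2]
def s2w(p,L):
    x,y,a=p;L=np.atleast_2d(L).astype(float)/1000;c,s=np.cos(a),np.sin(a)
    return np.c_[x+c*L[:,0]-s*L[:,1],y+s*L[:,0]+c*L[:,1],L[:,2]]
E
cat > fit.py <<'E'
from h import *
from scipy.optimize import least_squares
obs=[("side",(508,334),(0,85,90)),("side",(182,370),(160,15,51)),("side",(380,308),(48,15,70)),
("side",(728,278),(-160,15,51)),("side",(540,303),(0+16,85,104)) ,
("scene",(640,407),(160,15,51))]
off={"scene":(180,130),"side":(210,130)}
O=[(n,np.array(uv)/4+off[n],L) for n,uv,L in obs if not (n=="side" and uv==(540,303))]
O+=[("scene",np.array((182,265))/4+off["scene"],(-160,-20,51))]
O=[o for o in O if not(o[0]=="scene" and o[2][0]==160)]
r=lambda p:np.concatenate([proj(n,s2w(p,L))[0]-uv for n,uv,L in O])
s=least_squares(r,[0.55,0.3,-0.4],loss="soft_l1");print(s.x,np.degrees(s.x[2]));print(np.round(r(s.x).reshape(-1,2),1))
p=s.x
ch=lambda sg:[[(sg*48,y,36+34),(sg*160,y,51)] for y in(-20,15)]+[[(sg*160,-20,51),(sg*160,15,51)]]
seg=ch(1)+ch(-1)+[[(-16,85,76),(16,85,76)],[(-16,85,104),(16,85,104)],[(-16,85,76),(-16,85,104)],[(16,85,76),(16,85,104)],
[(-25,12,67),(-25,104,67)],[(25,12,67),(25,104,67)],[(32-11,-57,64),(32+11,-57,66)],[(32-11,-29,64),(32+11,-29,66)],[(30,14,85),(47,14,85)],[(-30,14,85),(-47,14,85)],[(-15,-73,57),(15,-73,57)],[(-15,-63,57),(15,-63,57)]]
for n in off:
    im=cv2.imread(f"pics/{n}0.png");x,y=off[n];im=cv2.resize(im[y:y+150,x:x+200],None,fx=4,fy=4,interpolation=cv2.INTER_CUBIC)
    for a,b in seg:
        q=((proj(n,s2w(p,[a,b]))-off[n]+0.)*4).astype(int);cv2.line(im,tuple(map(int,q[0])),tuple(map(int,q[1])),(0,0,255),1)
    cv2.imwrite(f"pics/{n}_ov.png",im)
np.save("p.npy",p)
print("far pad",s2w(p,(32,-43,64)),"push",s2w(p,(0,85,90)))
for uv in[(0+217,208),(260,185),(330,157)]:print("panel foot",onz("side",uv))
for uv in[(145,85),(395,50)]:print("panel top ray at y?",uv,[np.round(onz("side",uv,z),3) for z in(.1,.2,.25,.3)])
for uv in[(100,235),(400,235)]:print("scene panel top",[np.round(onz("scene",uv,z),3) for z in(.1,.2,.25,.3)])
E
python3 fit.py
```

```text
[ 0.55634918  0.01336998 -0.46978493] -26.916693787890996
[[ 0.1  1.3]
 [ 1.  -1.2]
 [ 1.2 -0.3]
 [-1.2  1. ]
 [ 0.8  1.3]]
far pad [[ 0.56541662 -0.03945787  0.064     ]] push [[0.59482822 0.08916156 0.09      ]]
panel foot [ 0.7120579 -0.2089883  0.       ]
panel foot [ 0.56909505 -0.22439922  0.        ]
panel foot [ 0.31414299 -0.21215442  0.        ]
panel top ray at y? (145, 85) [array([ 0.575, -0.893,  0.1  ]), array([ 0.679, -0.6  ,  0.2  ]), array([ 0.731, -0.454,  0.25 ]), array([ 0.783, -0.307,  0.3  ])]
panel top ray at y? (395, 50) [array([-0.527, -0.632,  0.1  ]), array([-0.197, -0.393,  0.2  ]), array([-0.031, -0.273,  0.25 ]), array([ 0.134, -0.153,  0.3  ])]
scene panel top [array([ 0.171, -0.049,  0.1  ]), array([ 0.233, -0.095,  0.2  ]), array([ 0.263, -0.119,  0.25 ]), array([ 0.294, -0.142,  0.3  ])]
scene panel top [array([ 0.78 , -0.049,  0.1  ]), array([ 0.756, -0.096,  0.2  ]), array([ 0.745, -0.119,  0.25 ]), array([ 0.733, -0.142,  0.3  ])]
```

View pics/scene_ov.png

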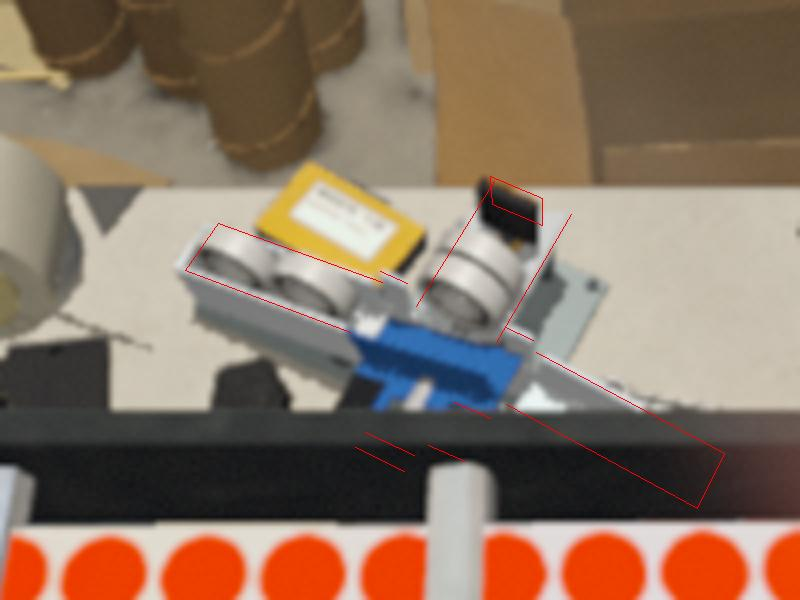

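View pics/side_ov.png

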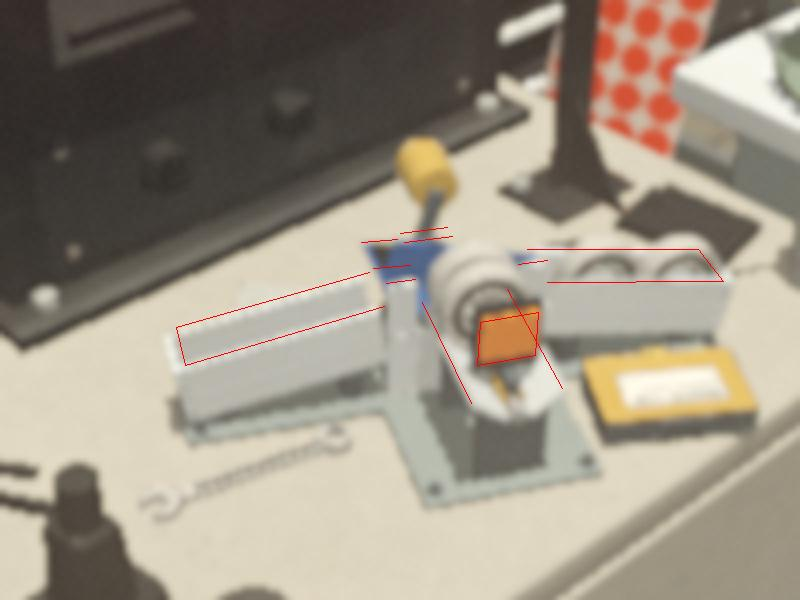

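```bash
sed -i '/^r=lambda/i O+=[("scene",np.array(u)/4+off["scene"],L) for u,L in [((480,178),(-19,75,108)),((539,206),(19,75,108)),((640,408),(109,15,59.6)),((537,354),(48,15,70))]]+[("side",np.array(u)/4+off["side"],L) for u,L in [((477,316),(-0+16,85,104)),((539,303),(-16,85,104)),((537,356),(-16,85,76)),((478,364),(16,85,76))]]' fit.py; python3 fit.py
```

```text
[ 0.55653275  0.01328197 -0.46924513] -26.88576548602939
[[-0.   1.3]
 [ 0.9 -1.2]
 [ 1.1 -0.2]
 [-1.3  1. ]
 [ 0.8  1.3]
 [-0.7  1.5]
 [ 0.   1.1]
 [-0.4 -0.2]
 [-0.  -0.4]
 [ 0.7  1.5]
 [-0.1  2.5]
 [-0.4 -0.1]
 [-0.1  0.3]]
far pad [[ 0.5656287  -0.03954097  0.064     ]] push [[0.59497086 0.08909432 0.09      ]]
panel foot [ 0.7120579 -0.2089883  0.       ]
panel foot [ 0.56909505 -0.22439922  0.        ]
panel foot [ 0.31414299 -0.21215442  0.        ]
panel top ray at y? (145, 85) [array([ 0.575, -0.893,  0.1  ]), array([ 0.679, -0.6  ,  0.2  ]), array([ 0.731, -0.454,  0.25 ]), array([ 0.783, -0.307,  0.3  ])]
panel top ray at y? (395, 50) [array([-0.527, -0.632,  0.1  ]), array([-0.197, -0.393,  0.2  ]), array([-0.031, -0.273,  0.25 ]), array([ 0.134, -0.153,  0.3  ])]
scene panel top [array([ 0.171, -0.049,  0.1  ]), array([ 0.233, -0.095,  0.2  ]), array([ 0.263, -0.119,  0.25 ]), array([ 0.294, -0.142,  0.3  ])]
scene panel top [array([ 0.78 , -0.049,  0.1  ]), array([ 0.756, -0.096,  0.2  ]), array([ 0.745, -0.119,  0.25 ]), array([ 0.733, -0.142,  0.3  ])]
```

View pics/scene_ov.png

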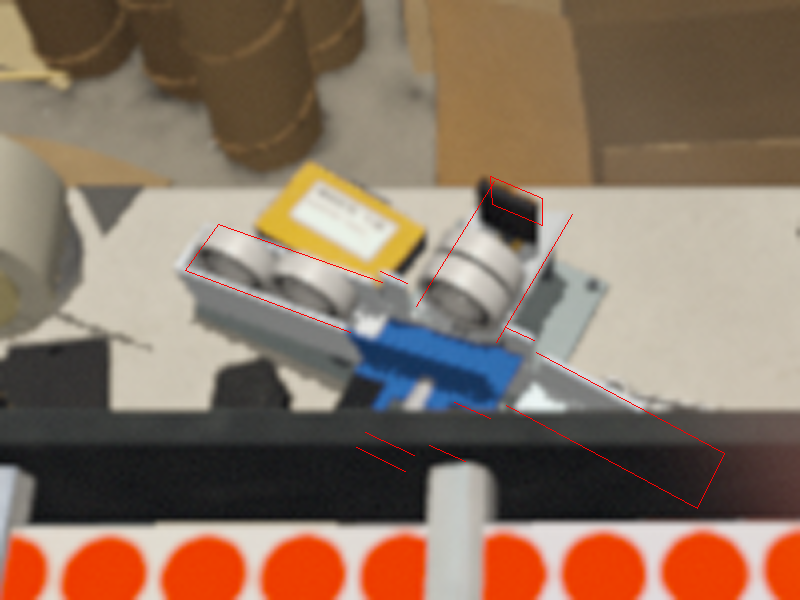

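```bash
python3 - <<'E'
from h import *
for uv in[(172,100),(280,75),(385,53)]:
    o,d=ray("side",uv)
    # y = -0.003-0.463 z
    k=(-0.003-0.463*o[2]-o[1])/(d[1]+0.463*d[2]);print(uv,np.round(o+k*d,3))
# pole & box near
for uv in[(348,180),(375,90),(375,112)]:
    print(uv,[np.round(onz("side",uv,z),3) for z in(0,.1,.2)])
print("base",onz("side",(250,195)))
E
python3 - <<'E'
import cv2
i=cv2.imread("pics/side0.png");cv2.imwrite("pics/side_b.png",cv2.resize(i[20:220,110:450],None,fx=2.3,fy=2.3,interpolation=cv2.INTER_CUBIC))
E
```

```text
(172, 100) [ 0.797 -0.15   0.317]
(280, 75) [ 0.548 -0.148  0.313]
(385, 53) [ 0.191 -0.143  0.303]
(348, 180) [array([ 0.369, -0.084,  0.   ]), array([0.49 , 0.021, 0.1  ]), array([0.612, 0.126, 0.2  ])]
(375, 90) [array([-0.254, -0.512,  0.   ]), array([-0.026, -0.334,  0.1  ]), array([ 0.201, -0.156,  0.2  ])]
(375, 112) [array([-0.066, -0.353,  0.   ]), array([ 0.13 , -0.202,  0.1  ]), array([ 0.325, -0.051,  0.2  ])]
base [ 0.61732519 -0.20250062  0.        ]
```

View pics/side_b.png

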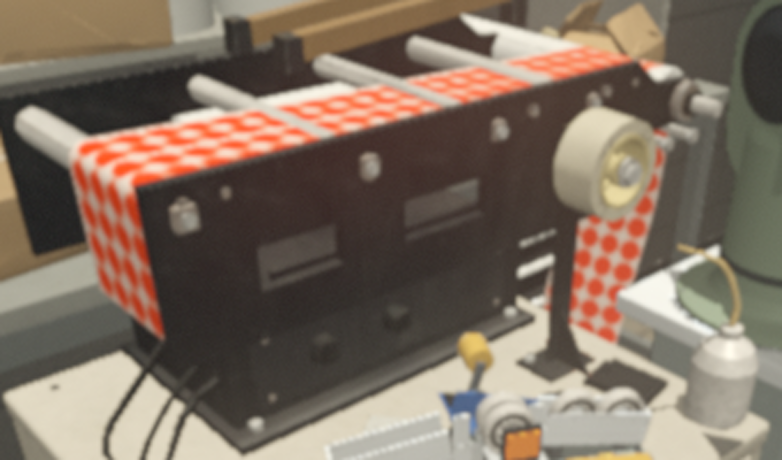

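```bash
python3 -m handwheel '[[-1,-0.83,-0.3,0,0,0],[-1,-0.83,-0.3,0,0,0],[-1,-0.83,-0.3,0,0,0],[-1,-0.83,-0.3,0,0,0],[-1,-0.83,-0.3,0,0,0],[-1,-0.83,-0.3,0,0,0],[-1,-0.83,-0.3,0,0,0],[-1,-0.83,-0.3,0,0,0]]' 1 40; python3 -c "
from h import *
for uv in[(425,205),(425,165),(430,130)]: print(uv,[np.round(onz('side',uv,z),3) for z in(0,.1,.2)])"
```

```text
clock: 2.2
position: [0.363, 0.3443, 0.2523]
tool_rot: [3.141, 0.0, 2.743]
force: [0.2, -0.2, 0.4]
grip_width: 0.0003
(425, 205) [array([0.307, 0.129, 0.   ]), array([0.439, 0.198, 0.1  ]), array([0.571, 0.267, 0.2  ])]
(425, 165) [array([0.132, 0.009, 0.   ]), array([0.294, 0.099, 0.1  ]), array([0.456, 0.188, 0.2  ])]
(430, 130) [array([-0.09 , -0.122,  0.   ]), array([ 0.109, -0.01 ,  0.1  ]), array([0.309, 0.101, 0.2  ])]
```

```bash
python3 -m handwheel '[[-1,-0.82,0,0,0,0],[-1,-0.82,0,0,0,0],[-1,-0.82,0,0,0,0],[-1,-0.82,0,0,0,0],[-1,-0.82,0,0,0,0],[-1,-0.82,0,0,0,0],[-1,-0.82,0,0,0,0]]' && python3 -m handwheel '[[-1,-0.82,0,0,0,0.02],[-0.1,0,0,0,0,0.027],[0,0,0,0,0,0.027],[0,0,0,0,0,0.027],[0,0,0,0,0,0.027],[0,0,0,0,0,0.027]]'
```

```text
clock: 3.08
position: [0.4685, 0.1441, 0.2521]
tool_rot: [3.141, 0.0, 2.743]
force: [-0.0, 0.1, -0.7]
grip_width: 0.0002
clock: 3.82
position: [0.4853, 0.1153, 0.252]
tool_rot: [3.141, -0.0, 1.763]
force: [-0.0, -0.6, -0.5]
grip_width: -0.0001
```

```bash
python3 -m handwheel '[[0,0,0,0,0,0.0263],[0,0,0,0,0,0.0263],[0,0,0,0,0,0.0263],[0,0,0,0,0,0.0263]]' && python3 -m handwheel '[[-0.68,0.95,0,0,0,0],[-0.68,0.95,0,0,0,0],[-0.68,0.95,0,0,0,0],[-0.68,0.95,0,0,0,0],[-0.68,0.95,0,0,0,0],[-0.68,0.95,0,0,0,0],[0,0,0,0,0,0]]'
python3 - <<'E'
from workcell import bot
from h import *
f=bot.grab_frame("wrist");cv2.imwrite("pics/w1.png",f["pixels"])
C["w"]=dict(f=200/np.tan(np.radians(f["vertical_fov"]/2)),c=(f["cx"],f["cy"]),R=np.array(f["R"]),t=np.array(f["t"]))
import pickle;pickle.dump(C["w"],open("w1.pkl","wb"))
p=np.load("p.npy")
im=f["pixels"].copy()
ch=lambda sg:[[(sg*48,y,36+34),(sg*160,y,51)] for y in(-20,15)]+[[(sg*160,-20,51),(sg*160,15,51)]]
seg=ch(1)+ch(-1)+[[(-16,85,104),(16,85,104)],[(-19,75,108),(19,75,108)],
[(-25,12,67),(-25,104,67)],[(25,12,67),(25,104,67)],[(32-11,-57,61),(32+11,-57,67)],[(32-11,-29,61),(32+11,-29,67)],[(21,-57,61),(21,-29,61)],[(43,-57,67),(43,-29,67)],[(30,14,85),(47,14,85)],[(-30,14,85),(-47,14,85)],[(-15,-73,57),(15,-73,57)],[(-15,-63,57),(15,-63,57)]]
for a,b in seg:
    q=proj("w",s2w(p,[a,b])).astype(int);cv2.line(im,tuple(map(int,q[0])),tuple(map(int,q[1])),(0,0,255),1)
cv2.imwrite("pics/w1ov.png",im)
s=bot.observe();print(s["position"],s["tool_rot"],s["clock"],s["qpos"])
E
```

```text
clock: 4.32
position: [0.4854, 0.1153, 0.252]
tool_rot: [3.141, -0.0, 1.103]
force: [0.4, -0.4, -0.1]
grip_width: -0.0001
clock: 5.2
position: [0.5676, -0.0417, 0.2518]
tool_rot: [3.141, 0.001, 1.105]
force: [0.4, 0.2, 0.3]
grip_width: -0.0
[ 0.56726461 -0.04029148  0.25176348] [-3.14149757e+00  2.80315485e-04  1.10642327e+00] 5.25 [-0.40268817  0.41078105  0.51379786  1.69862328 -0.22284486  1.0909396
 -0.28531174]
```

View pics/w1ov.png

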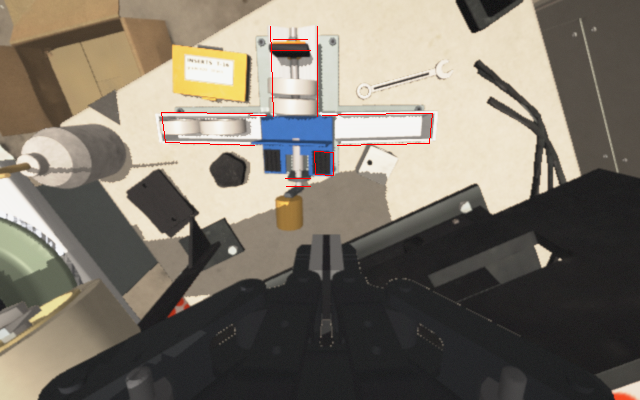

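View pics/w1.png

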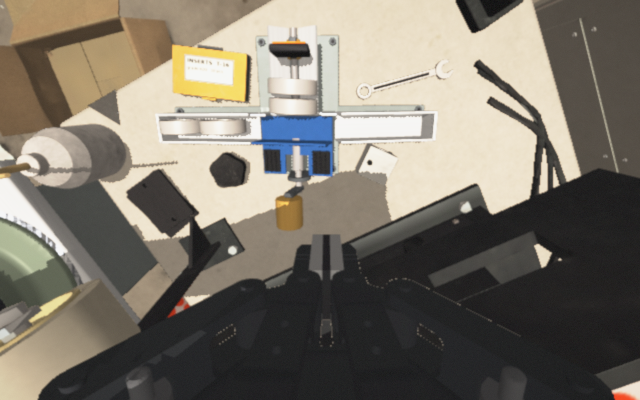

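```bash
python3 -m handwheel '[[0,0,1,0,0,0],[0,0,1,0,0,0],[0,0,1,0,0,0],[0,0,1,0,0,0],[0,0,1,0,0,0],[0,0,1,0,0,0],[0,0,0.8,0,0,0],[0,0,0,0,0,0]]'
python3 - <<'E'
from workcell import bot
import cv2
f=bot.grab_frame("wrist");cv2.imwrite("pics/w2.png",f["pixels"])
f=bot.grab_frame("side");cv2.imwrite("pics/s2.png",cv2.resize(f["pixels"][100:250,200:440],None,fx=3.3,fy=3.3,interpolation=cv2.INTER_CUBIC))
print(bot.observe()["position"])
E
```

```text
clock: 6.25
position: [0.5663, -0.0387, 0.081]
tool_rot: [-3.139, 0.001, 1.109]
force: [0.6, 0.3, -0.2]
grip_width: 0.0
[ 0.56745865 -0.03914789  0.08260897]
```

View pics/w2.png

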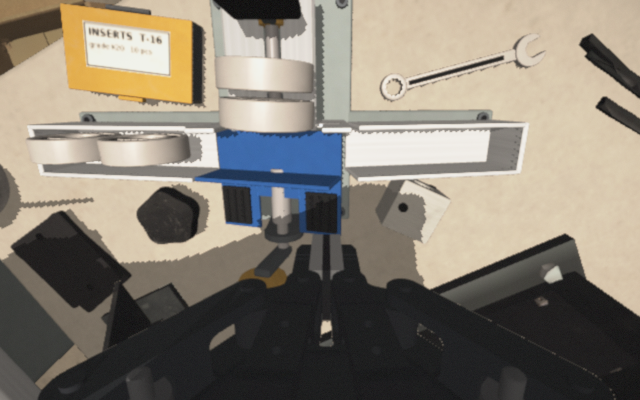

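View pics/s2.png

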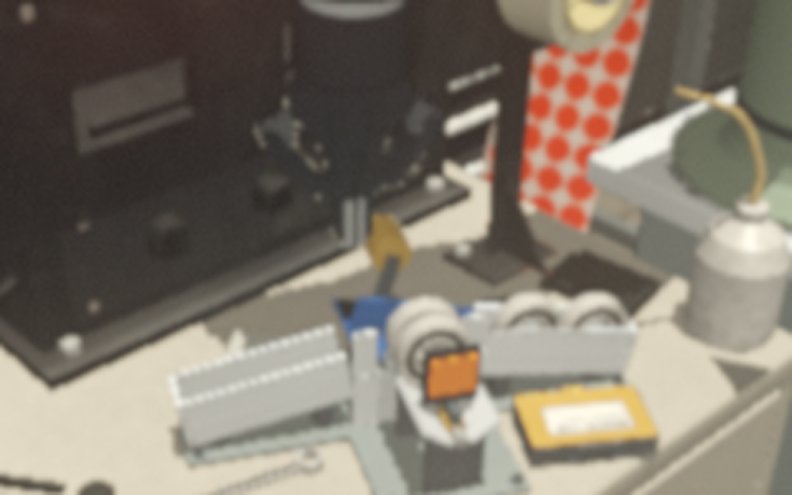

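Run:
```python
from h import *
from workcell import bot
import pickle
C["w"]=pickle.load(open("w1.pkl","rb"))
print("tcp in w1",proj("w",[[0.5673,-.0403,.2518]]))
p=np.load("p.npy")
T=[[0.5672,-.039,.0826]]
q=(proj("side",T)-[200,100])*3.3;print("tip side crop",q, "pad",(proj("side",s2w(p,(32,-43,64)))-[200,100])*3.3,)
# camera for w2
f=bot.grab_frame("wrist");C["w"]=dict(f=200/np.tan(np.radians(f["vertical_fov"]/2)),c=(f["cx"],f["cy"]),R=np.array(f["R"]),t=np.array(f["t"]))
s=bot.observe();print(s["position"],"tip",proj("w",[s["position"]]),"pad",proj("w",s2w(p,[(32,-43,64),(0,85,108),(0,-99,98)])))
for z in(.064,.08,.1,.11):print(z,proj("w",[np.r_[s["position"][:2],z]]))
```

```text
tcp in w1 [[325.17306776 221.31262269]]
tip side crop [[349.97677855 288.83960725]] pad [[350.962405   309.53947348]]
[ 0.56768778 -0.03926227  0.08284166] tip [[327.09173648 223.13147805]] pad [[324.479997   214.48352627]
 [251.21331349 -30.3949905 ]
 [272.64128638 317.0697186 ]]
0.064 [[327.00853158 212.86253856]]
0.08 [[327.07821466 221.4626488 ]]
0.1 [[327.18214587 234.289579  ]]
0.11 [[327.2429518  241.79409451]]
```

Run:
```python
from workcell import bot
import cv2,numpy as np
s=bot.observe()
f=bot.grab_frame("side")["pixels"][150:210,280:340];g=bot.grab_frame("wrist")["pixels"][180:300,265:385]
a=cv2.resize(f,(400,400),interpolation=cv2.INTER_CUBIC);b=cv2.resize(g,(400,400),interpolation=cv2.INTER_CUBIC)
cv2.imwrite("pics/z3.png",np.clip(np.hstack([a,b])*1.0,0,255).astype(np.uint8));print(s["position"],s["force"],s["clock"])
```

```text
[ 0.56768778 -0.03926227  0.08284166] [-0.19901374  0.21227223  0.61941732] 6.4
```

View pics/z3.png

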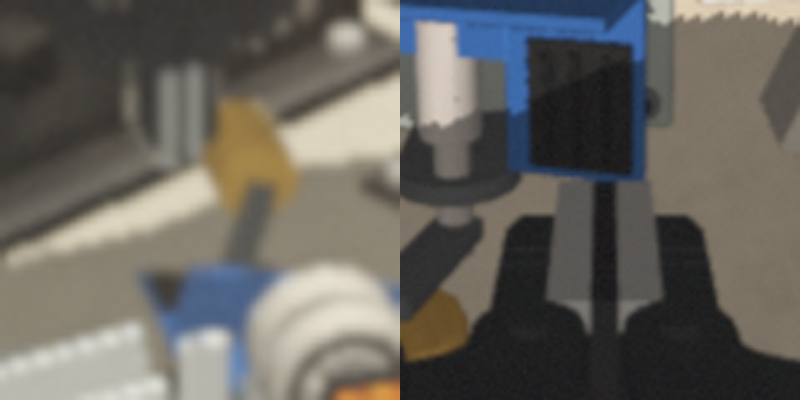

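Run:
```python
from h import *
from workcell import bot
f=bot.grab_frame("wrist");C["w"]=dict(f=200/np.tan(np.radians(f["vertical_fov"]/2)),c=(f["cx"],f["cy"]),R=np.array(f["R"]),t=np.array(f["t"]))
g=bot.grab_frame("side")
print(abs(np.array(g["R"])-C["side"]["R"]).max(),abs(np.array(g["t"])-C["side"]["t"]).max())
def tri(a,b):
    o1,d1=ray("w",a);o2,d2=ray("side",b);A=np.c_[d1,-d2];k=np.linalg.lstsq(A,o2-o1,rcond=None)[0]
    return np.round((o1+k[0]*d1+o2+k[1]*d2)/2,4),np.linalg.norm(o1+k[0]*d1-o2-k[1]*d2)
print(tri((325,234),(307,174.8)))
print("cam",ray("w",(0,0))[0])
# brass weight, blue far corner
print("brass centre",tri((264,277),(280+250/6.67,150+150/6.67)))
print("far pad outer-low corner",tri((265+645/3.33-0,180+178/3.33),(280+140/6.67,150+272/6.67)))
s=bot.observe();print(s["position"],s["qpos"])
```

```text
4.3735741511063964e-05 2.058834316498448e-05
(array([ 0.5717, -0.0304,  0.1229]), np.float64(0.0009495865242686994))
cam [0.59955725 0.02538463 0.26549454]
brass centre (array([ 0.5238, -0.0465,  0.1028]), np.float64(0.0009795126403450934))
far pad outer-low corner (array([ 0.618 , -0.0305,  0.1211]), np.float64(0.05456900857198861))
[ 0.56760671 -0.0395204   0.08254437] [-0.32128366  0.61523002  0.41004113  1.86109857 -0.35025197  0.73548522
 -0.17864736]
```

```bash
python3 -m handwheel '[[0,0,0.2,0,0,0],[0,0,0.2,0,0,0],[0,0,0.2,0,0,0],[0,0,0,0,0,0]]'
python3 - <<'E'
from workcell import bot
import cv2,numpy as np
s=bot.observe()
f=bot.grab_frame("side")["pixels"][150:210,280:340];g=bot.grab_frame("wrist")
print(g["vertical_fov"]);g=g["pixels"][180:300,265:385]
a=cv2.resize(f,(400,400),interpolation=cv2.INTER_CUBIC);b=cv2.resize(g,(400,400),interpolation=cv2.INTER_CUBIC)
cv2.imwrite("pics/z4.png",np.hstack([a,b]));print(s["position"],s["force"],s["clock"])
E
```

```text
clock: 7.1
position: [0.567, -0.0397, 0.0664]
tool_rot: [-3.141, 0.0, 1.108]
force: [0.7, 0.1, -0.2]
grip_width: 0.0002
64.92017447872438
[ 0.5669795  -0.0397037   0.06638061] [ 0.70851433  0.10025631 -0.19416189] 7.1
```

View pics/z4.png

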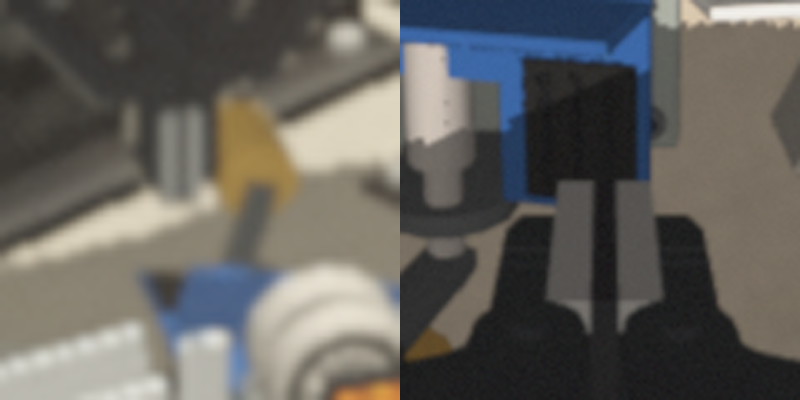

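```bash
python3 -m handwheel '[[0,0,0.2,0,0,0],[0,0,0.2,0,0,0],[0,0,0.2,0,0,0],[0,0,0,0,0,0]]'
python3 - <<'E'
from workcell import bot
import cv2,numpy as np
s=bot.observe()
F=bot.grab_frame("side")["pixels"];f=F[110:220,250:380];g=bot.grab_frame("wrist")["pixels"][120:300,225:425]
a=cv2.resize(f,(473,400),interpolation=cv2.INTER_CUBIC);b=cv2.resize(g,(327,294),interpolation=cv2.INTER_CUBIC)
b=np.vstack([b,np.zeros((106,327,3),np.uint8)])
o=np.hstack([a,b]).astype(float);o=255*(o/255)**.6
cv2.imwrite("pics/z5.png",o.astype(np.uint8));print(s["position"],s["force"],s["clock"])
E
```

```text
clock: 7.7
position: [0.567, -0.0397, 0.0514]
tool_rot: [-3.141, 0.0, 1.108]
force: [0.7, -0.1, -0.6]
grip_width: 0.0002
[ 0.56700883 -0.03969198  0.05143971] [ 0.65415495 -0.14198599 -0.57617481] 7.7
```

View pics/z5.png

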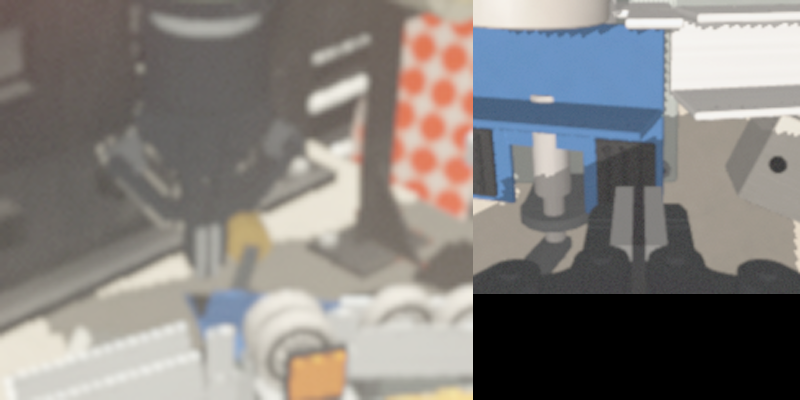

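```bash
python3 -m handwheel '[[0,0,0.2,0,0,0],[0,0,0.2,0,0,0],[0,0,0.2,0,0,0],[0,0,0.2,0,0,0],[0,0,0,0,0,0]]'
python3 - <<'E'
from workcell import bot
import cv2,numpy as np
s=bot.observe()
F=bot.grab_frame("side")["pixels"];f=F[110:220,250:380];g=bot.grab_frame("wrist")["pixels"][120:300,225:425]
a=cv2.resize(f,(473,400),interpolation=cv2.INTER_CUBIC);b=cv2.resize(g,(327,294),interpolation=cv2.INTER_CUBIC)
b=np.vstack([b,np.zeros((106,327,3),np.uint8)])
o=np.hstack([a,b]).astype(float);o=255*(o/255)**.6
cv2.imwrite("pics/z6.png",o.astype(np.uint8));print(s["position"],s["force"],s["clock"])
E
```

```text
clock: 8.43
position: [0.567, -0.0397, 0.0314]
tool_rot: [-3.141, 0.0, 1.108]
force: [-0.8, 0.6, 0.1]
grip_width: -0.0001
[ 0.5669791  -0.03967528  0.03144007] [-0.79255146  0.56596844  0.10925691] 8.425
```

View pics/z6.png

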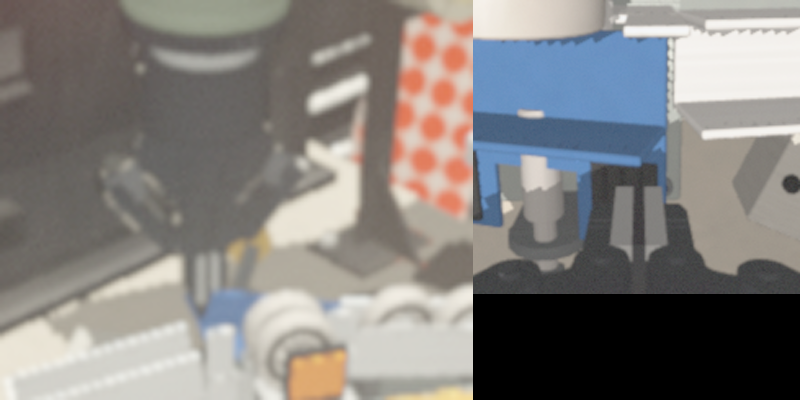

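```bash
python3 -m handwheel '[[0,0,0.2,0,0,0],[0,0,0.2,0,0,0],[0,0,0.2,0,0,0],[0,0,0.16,0,0,0],[0,0,0,0,0,0]]'
python3 - <<'E'
from workcell import bot
import cv2,numpy as np
s=bot.observe()
F=bot.grab_frame("side")["pixels"];f=F[110:220,250:380];g=bot.grab_frame("wrist")["pixels"][120:300,225:425]
a=cv2.resize(f,(473,400),interpolation=cv2.INTER_CUBIC);b=cv2.resize(g,(327,294),interpolation=cv2.INTER_CUBIC)
b=np.vstack([b,np.zeros((106,327,3),np.uint8)])
o=np.hstack([a,b]).astype(float);o=255*(o/255)**.6
cv2.imwrite("pics/z7.png",o.astype(np.uint8));print(s["position"],s["force"],s["clock"])
E
```

```text
clock: 9.15
position: [0.567, -0.0397, 0.0125]
tool_rot: [-3.141, 0.0, 1.108]
force: [-0.5, 1.0, 0.1]
grip_width: 0.0001
[ 0.56702653 -0.03971252  0.01251303] [-0.47488396  1.04348029  0.07078538] 9.15
```

View pics/z7.png

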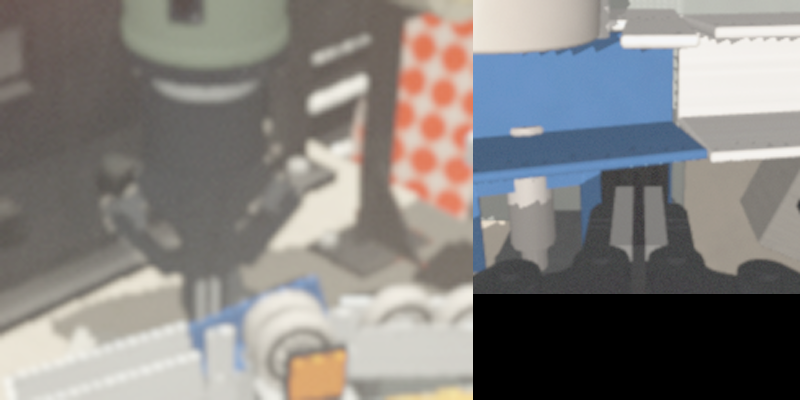

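```bash
python3 -m handwheel '[[0,0,-0.5,0,0,0],[0,0,-1,0,0,0],[0,0,-1,0,0,0],[0,0,-1,0,0,0],[0,0,-1,0,0,0],[0,0,-0.6,0,0,0.001]]' && python3 -m handwheel '[[0.9,-0.2,0,0,0,0],[0.9,-0.2,0,0,0,0],[0.9,-0.2,0,0,0,0],[0.9,-0.2,0,0,0,0],[0.9,-0.2,0,0,0,0],[0.9,-0.2,0,0,0,0],[0.9,-0.16,0,0,0,0],[0,0,0,0,0,0]]'
python3 - <<'E'
from workcell import bot
from h import *
s=bot.observe();p=np.load("p.npy");print(s["position"],s["tool_rot"],s["force"],s["clock"])
d=s["position"][:2]-p[:2];c,k=np.cos(p[2]),np.sin(p[2]);print("local",c*d[0]+k*d[1],-k*d[0]+c*d[1])
f=bot.grab_frame("wrist");C["w"]=dict(f=200/np.tan(np.radians(f["vertical_fov"]/2)),c=(f["cx"],f["cy"]),R=np.array(f["R"]),t=np.array(f["t"]))
im=f["pixels"].copy()
for a,b in [[(-16,85,104),(16,85,104)],[(-19,75,108),(19,75,108)],[(-25,12,67),(-25,104,67)],[(25,12,67),(25,104,67)]]:
    q=proj("w",s2w(p,[a,b])).astype(int);cv2.line(im,tuple(map(int,q[0])),tuple(map(int,q[1])),(0,0,255),1)
cv2.imwrite("pics/w8.png",im)
cv2.imwrite("pics/s8.png",cv2.resize(bot.grab_frame("side")["pixels"][80:280,190:450],None,fx=3,fy=3))
E
```

```text
clock: 10.0
position: [0.5677, -0.0397, 0.1423]
tool_rot: [3.14, -0.001, 1.101]
force: [0.2, 0.1, -0.4]
grip_width: 0.0001
clock: 11.0
position: [0.6085, 0.1187, 0.1401]
tool_rot: [-3.141, -0.0, 1.104]
force: [-0.5, -0.2, -1.0]
grip_width: -0.0004
[0.60847362 0.11866932 0.14007534] [-3.14130187e+00 -2.09064697e-04  1.10409181e+00] [-0.4757178  -0.17750411 -1.00324141] 11.0
local -0.0013309624082201224 0.11748435997876414
```

View pics/w8.png

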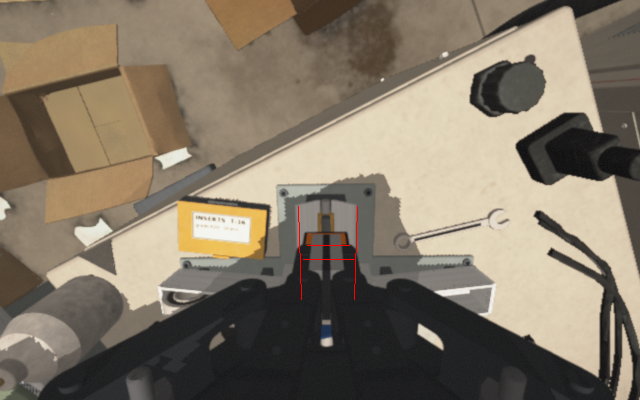

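View pics/s8.png

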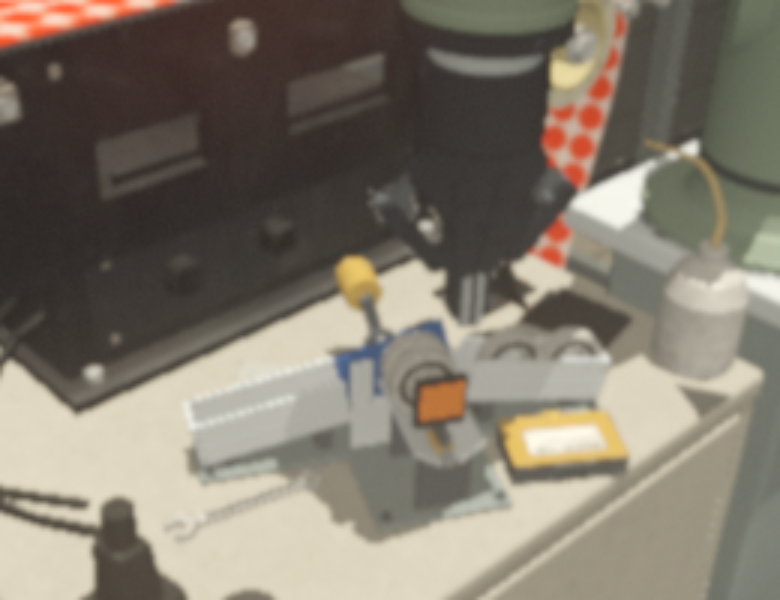

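```bash
python3 -m handwheel '[[0,0,1,0,0,0],[0,0,1,0,0,0],[0,0,0.8,0,0,0],[0,0.04,0.5,0,0,0],[0,0,0.5,0,0,0],[0,0,0,0,0,0]]'
python3 - <<'E'
from workcell import bot
from h import *
s=bot.observe();p=np.load("p.npy");print(s["position"],s["tool_rot"],s["force"],s["clock"])
d=s["position"][:2]-p[:2];c,k=np.cos(p[2]),np.sin(p[2]);print("local",c*d[0]+k*d[1],-k*d[0]+c*d[1])
f=bot.grab_frame("wrist");cv2.imwrite("pics/w9.png",cv2.resize(f["pixels"][120:320,200:460],None,fx=3,fy=3))
cv2.imwrite("pics/s9.png",cv2.resize(bot.grab_frame("side")["pixels"][130:260,240:400],None,fx=4.6,fy=4.6,interpolation=cv2.INTER_CUBIC))
E
```

```text
clock: 11.85
position: [0.6088, 0.1156, 0.0448]
tool_rot: [-3.141, 0.001, 1.101]
force: [-0.0, 1.1, 1.6]
grip_width: -0.0002
[0.60879856 0.11556166 0.04480357] [-3.14098894e+00  6.69425129e-04  1.10145057e+00] [-0.02958601  1.07857003  1.61174934] 11.85
local 0.0003641729466411295 0.1148595537506642
```

View pics/w9.png

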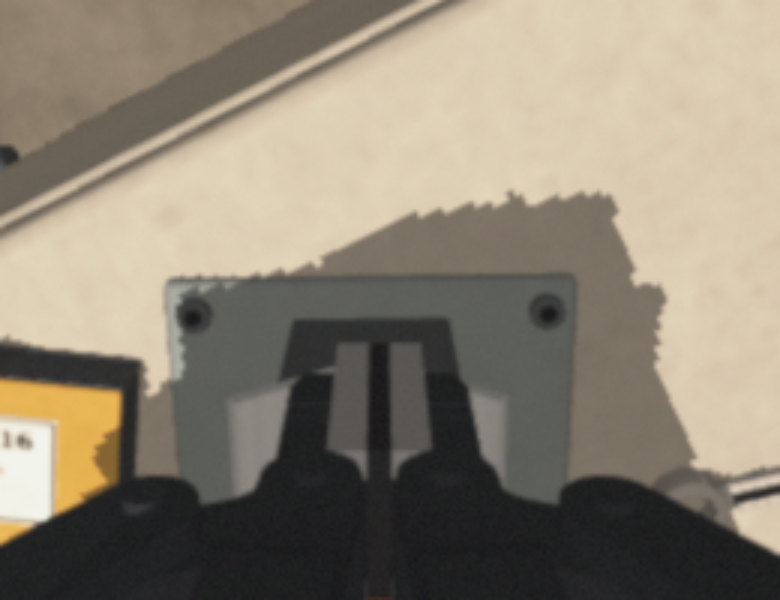

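View pics/s9.png

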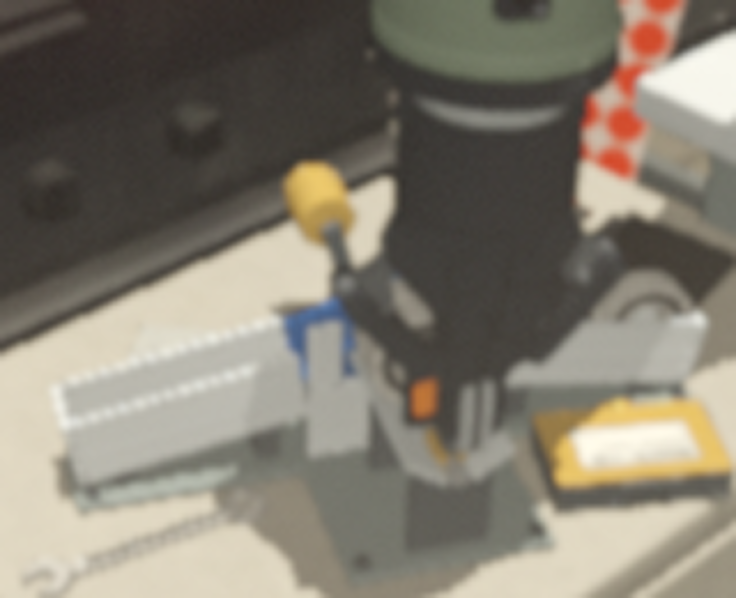

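Run:
```python
from h import *
p=np.load("p.npy")
for z in(60,70,80,90):print(z,proj("side",s2w(p,[(0,115,z),(0,126,z)])))
```

```text
60 [[340.84897365 234.84817643]
 [342.59107269 238.21044743]]
70 [[341.12479506 231.1088474 ]
 [342.88233635 234.45516623]]
80 [[341.40455682 227.31609882]
 [343.17780584 230.6456588 ]]
90 [[341.68834397 223.46877774]
 [343.47757294 226.78074206]]
```

```bash
python3 -m handwheel '[[-0.3,0,0,0,0,0],[-0.3,0,0,0,0,0],[-0.12,0,0,0,0,0],[-0.12,0,0,0,0,0],[-0.12,0,0,0,0,0],[-0.12,0,0,0,0,0],[-0.12,0,0,0,0,0],[-0.12,0,0,0,0,0]]'
python3 - <<'E'
from workcell import bot
from h import *
s=bot.observe();p=np.load("p.npy");print(s["position"],s["tool_rot"],s["force"],s["clock"])
d=s["position"][:2]-p[:2];c,k=np.cos(p[2]),np.sin(p[2]);print("local",c*d[0]+k*d[1],-k*d[0]+c*d[1])
cv2.imwrite("pics/s10.png",cv2.resize(bot.grab_frame("side")["pixels"][130:260,240:400],None,fx=4.6,fy=4.6,interpolation=cv2.INTER_CUBIC))
E
```

```text
clock: 12.95
position: [0.5941, 0.0862, 0.0454]
tool_rot: [3.142, -0.0, 1.102]
force: [1.3, 0.5, 0.7]
grip_width: -0.0003
[0.59410542 0.08618497 0.04540772] [ 3.14153026e+00 -6.13713332e-05  1.10163150e+00] [1.27397522 0.54983602 0.69621718] 12.95
local 0.000543748299924561 0.08201376314749911
```

View pics/s10.png

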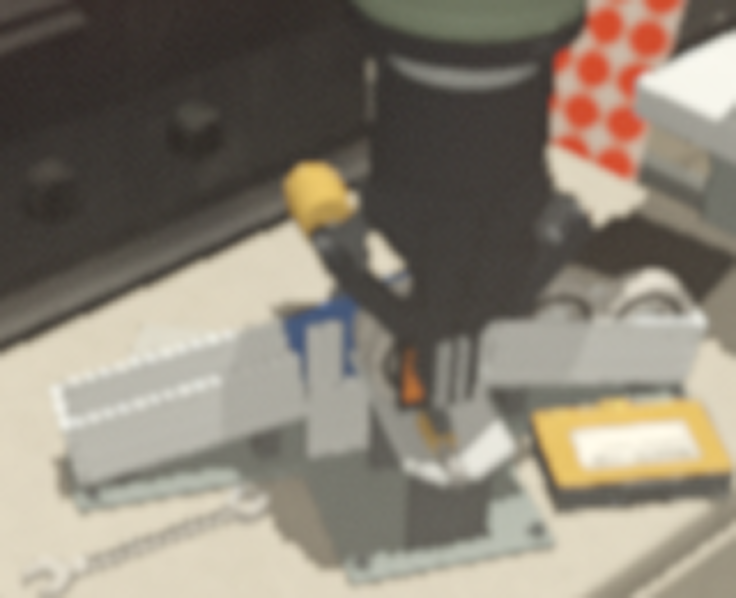

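```bash
python3 -m handwheel '[[-0.12,0,0,0,0,0],[-0.12,0,0,0,0,0],[-0.12,0,0,0,0,0],[-0.12,0,0,0,0,0],[-0.12,0,0,0,0,0],[-0.12,0,0,0,0,0],[-0.12,0,0,0,0,0]]'
python3 - <<'E'
from workcell import bot
from h import *
s=bot.observe();p=np.load("p.npy");print(s["position"],s["tool_rot"],s["force"],s["clock"])
d=s["position"][:2]-p[:2];c,k=np.cos(p[2]),np.sin(p[2]);print("local",c*d[0]+k*d[1],-k*d[0]+c*d[1])
cv2.imwrite("pics/s11.png",cv2.resize(bot.grab_frame("side")["pixels"][130:260,240:400],None,fx=4.6,fy=4.6,interpolation=cv2.INTER_CUBIC))
cv2.imwrite("pics/c11.png",cv2.resize(bot.grab_frame("scene")["pixels"][130:250,180:380],None,fx=4,fy=4,interpolation=cv2.INTER_CUBIC))
E
```

```text
clock: 13.88
position: [0.5846, 0.0675, 0.0454]
tool_rot: [3.142, -0.0, 1.102]
force: [1.6, 1.0, 0.7]
grip_width: 0.0003
[0.58459022 0.06745053 0.04542569] [ 3.14153220e+00 -6.06276875e-05  1.10160912e+00] [1.6239857  1.0363878  0.66550903] 13.875
local 0.0005290036331207573 0.06100142932079316
```

View pics/s11.png

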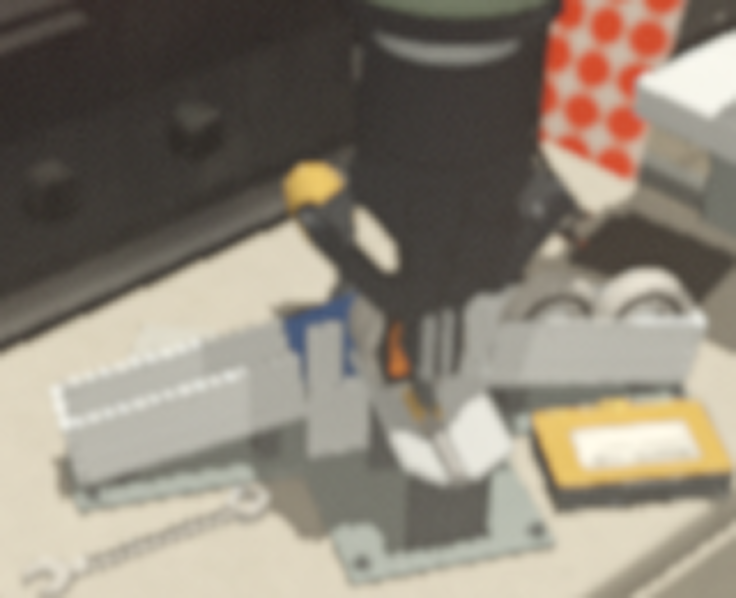

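View pics/c11.png

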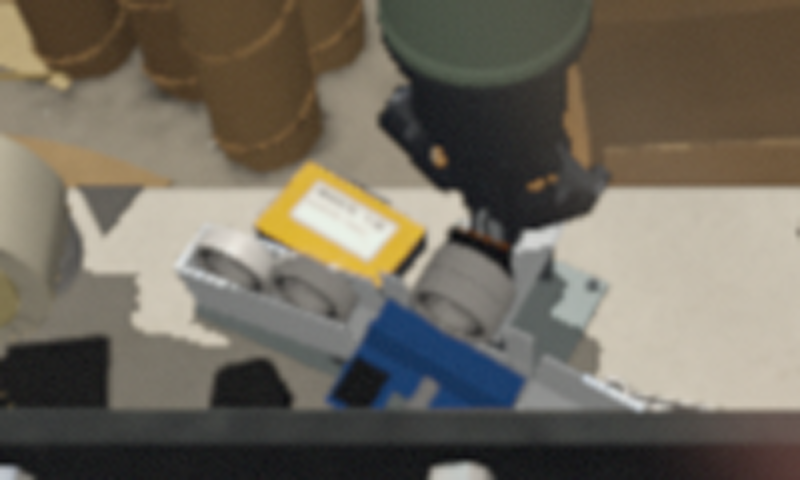

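```bash
python3 -m handwheel '[[-0.12,0,0,0,0,0],[-0.12,0,0,0,0,0],[-0.12,0,0,0,0,0],[-0.12,0,0,0,0,0],[-0.12,0,0,0,0,0],[0,0,0,0,0,0],[0,0,0,0,0,0]]'
python3 - <<'E'
from workcell import bot
from h import *
s=bot.observe();p=np.load("p.npy");print(s["position"],s["tool_rot"],s["force"],s["clock"])
d=s["position"][:2]-p[:2];c,k=np.cos(p[2]),np.sin(p[2]);print("local",c*d[0]+k*d[1],-k*d[0]+c*d[1])
a=cv2.resize(bot.grab_frame("side")["pixels"][130:260,240:400],None,fx=2.5,fy=2.5,interpolation=cv2.INTER_CUBIC)
b=cv2.resize(bot.grab_frame("scene")["pixels"][150:280,210:370],None,fx=2.5,fy=2.5,interpolation=cv2.INTER_CUBIC)
cv2.imwrite("pics/b12.png",np.hstack([a,b]))
E
```

```text
clock: 14.85
position: [0.5777, 0.054, 0.0454]
tool_rot: [-3.141, 0.0, 1.101]
force: [0.1, 0.2, 0.0]
grip_width: 0.0
[0.57772549 0.05402342 0.04536807] [-3.14142697e+00  3.40034822e-04  1.10145865e+00] [0.09608277 0.24713231 0.04428487] 14.85
local 0.0004781996655716346 0.04592133057722712
```

View pics/b12.png

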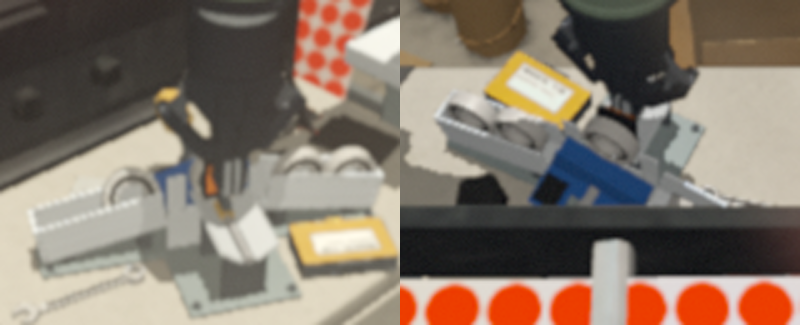

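```bash
python3 -m handwheel '[[-0.12,0,0,0,0,0],[-0.12,0,0,0,0,0],[-0.12,0,0,0,0,0],[-0.12,0,0,0,0,0],[0,0,0,0,0,0],[0,0,0,0,0,0]]'
python3 - <<'E'
from workcell import bot
from h import *
s=bot.observe();p=np.load("p.npy");print(s["position"],s["tool_rot"],s["force"],s["clock"])
d=s["position"][:2]-p[:2];c,k=np.cos(p[2]),np.sin(p[2]);print("local",c*d[0]+k*d[1],-k*d[0]+c*d[1])
a=cv2.resize(bot.grab_frame("side")["pixels"][130:260,240:400],None,fx=2.5,fy=2.5,interpolation=cv2.INTER_CUBIC)
b=cv2.resize(bot.grab_frame("scene")["pixels"][150:280,210:370],None,fx=2.5,fy=2.5,interpolation=cv2.INTER_CUBIC)
cv2.imwrite("pics/b13.png",np.hstack([a,b]))
E
```

```text
clock: 15.7
position: [0.5724, 0.0433, 0.0454]
tool_rot: [-3.142, 0.0, 1.101]
force: [0.2, -0.3, 0.7]
grip_width: -0.0001
[0.57235609 0.04332698 0.04541668] [-3.14151312e+00  2.39580812e-04  1.10145004e+00] [ 0.19061242 -0.28162424  0.69682507] 15.7
local 0.0005262501579296214 0.033952965016237555
```

View pics/b13.png

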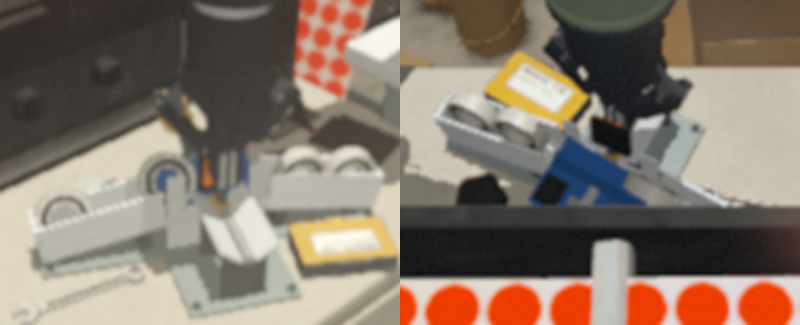

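```bash
python3 -m handwheel '[[-0.08,0,0,0,0,0],[-0.08,0,0,0,0,0],[0,0,0,0,0,0]]'
python3 - <<'E'
from workcell import bot
from h import *
s=bot.observe();p=np.load("p.npy");print(s["position"],s["tool_rot"],s["force"],s["clock"])
d=s["position"][:2]-p[:2];c,k=np.cos(p[2]),np.sin(p[2]);print("local",c*d[0]+k*d[1],-k*d[0]+c*d[1])
a=cv2.resize(bot.grab_frame("side")["pixels"][130:260,240:400],None,fx=4.6,fy=4.6,interpolation=cv2.INTER_CUBIC)
cv2.imwrite("pics/b14.png",a)
b=cv2.resize(bot.grab_frame("scene")["pixels"][150:280,210:370],None,fx=4.6,fy=4.6,interpolation=cv2.INTER_CUBIC)
cv2.imwrite("pics/c14.png",b)
E
```

```text
clock: 16.18
position: [0.5722, 0.043, 0.0456]
tool_rot: [3.14, -0.004, 1.104]
force: [9.2, 15.9, -7.1]
grip_width: -0.0002
[0.57217475 0.04299268 0.04559747] [ 3.14042962 -0.0038949   1.1038744 ] [ 9.16734092 15.87078614 -7.1165709 ] 16.175
local 0.0005156883360868132 0.033572796138069114
```

View pics/b14.png

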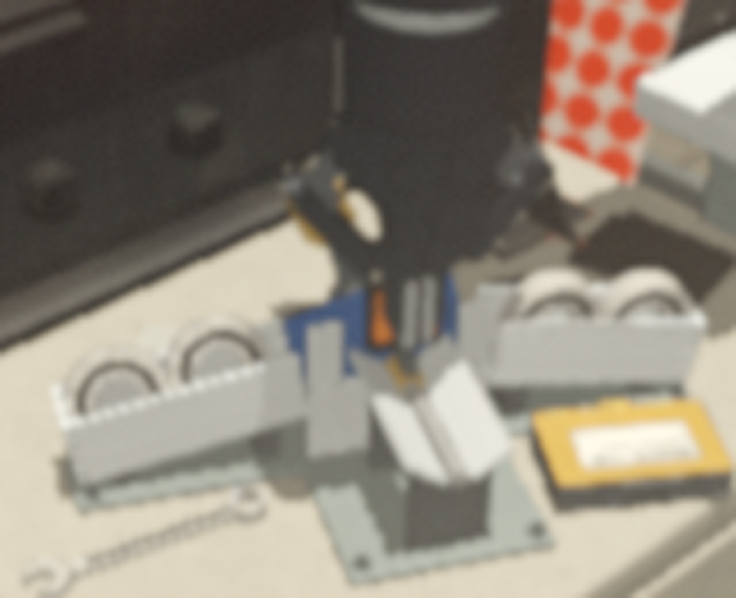

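View pics/c14.png

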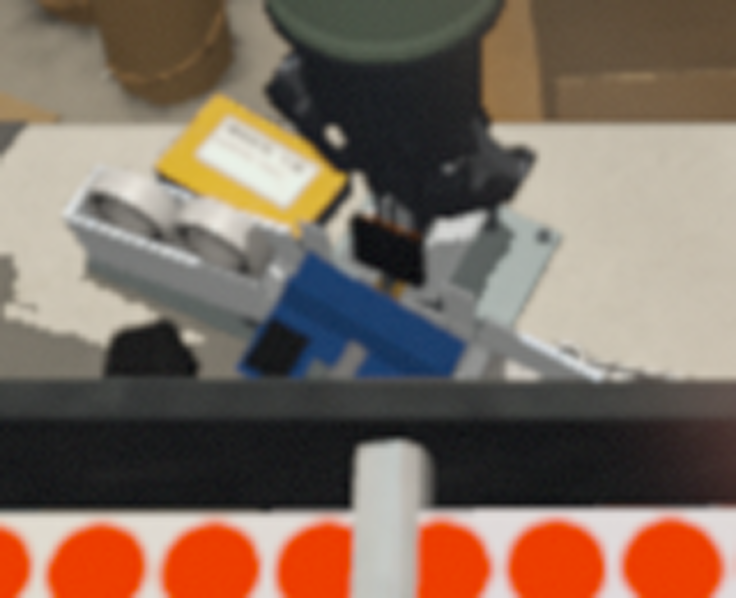

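```bash
python3 -m handwheel '[[0.2,0,0,0,0,0],[0.4,0,0,0,0,0],[0.6,0,0,0,0,0],[0.3,0,-0.5,0,0,0],[0,0,-1,0,0,0],[0,0,-1,0,0,0],[0,0,-1,0,0,0],[0,0,-1,0,0,0]]' && python3 -m handwheel '[[0.5,0,-1,0,0,0],[1,0,-1,0,0,0],[1,0,0,0,0,0],[1,0,0,0,0,0],[0,0,0,0,0,0],[0,0,0,0,0,0]]'
python3 - <<'E'
from workcell import bot
from h import *
s=bot.observe();p=np.load("p.npy");print(s["position"],s["force"],s["clock"])
for n in("side","wrist","scene"):
    f=bot.grab_frame(n);i=f["pixels"]
    if n=="side":
        i=cv2.resize(i[130:260,240:400],None,fx=4.6,fy=4.6,interpolation=cv2.INTER_CUBIC)
        for z in(85,):
            for y in(22,27,85):
              q=(proj("side",s2w(p,(0,y,90)))[0]-[240,130])*4.6;print("push face at y",y,q)
    if n=="scene":
        i=cv2.resize(i[150:280,210:370],None,fx=4.6,fy=4.6,interpolation=cv2.INTER_CUBIC)
        for y in(12,17,75):print(y,[((proj("scene",s2w(p,(x,y,108)))[0]-[210,150])*4.6).round().tolist() for x in(-19,19)])
    cv2.imwrite(f"pics/{n}15.png",i)
E
```

```text
clock: 17.27
position: [0.5877, 0.0735, 0.1596]
tool_rot: [3.141, -0.0, 1.102]
force: [0.7, 0.0, 0.6]
grip_width: -0.0
clock: 18.02
position: [0.627, 0.1509, 0.2084]
tool_rot: [3.141, 0.0, 1.101]
force: [-0.5, -1.1, 0.6]
grip_width: -0.0001
[0.62700614 0.15089005 0.20835282] [-0.48586829 -1.09167615  0.62877698] 18.025
push face at y 22 [404.66500197 313.15214365]
push face at y 27 [407.78888423 318.93462689]
push face at y 85 [446.19350728 390.02376244]
12 [[346.0, 222.0], [419.0, 254.0]]
17 [[351.0, 213.0], [424.0, 246.0]]
75 [[411.0, 120.0], [482.0, 150.0]]
```

View pics/side15.png

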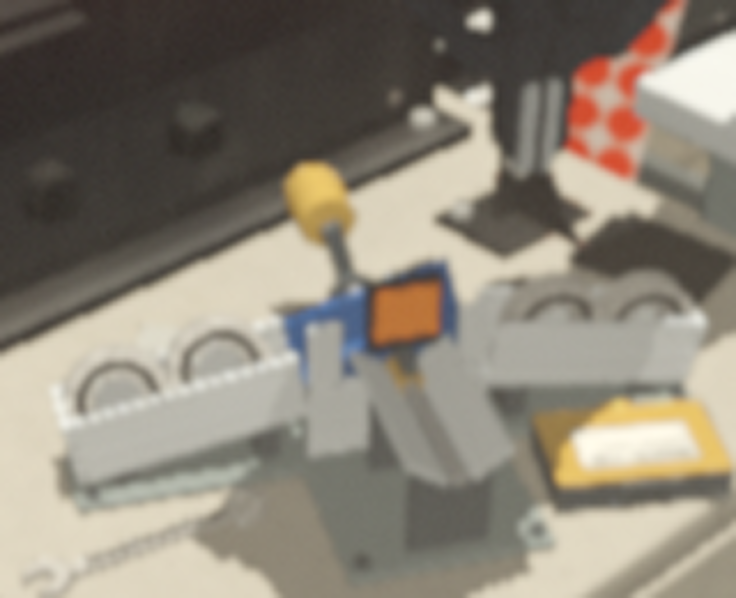

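View pics/scene15.png

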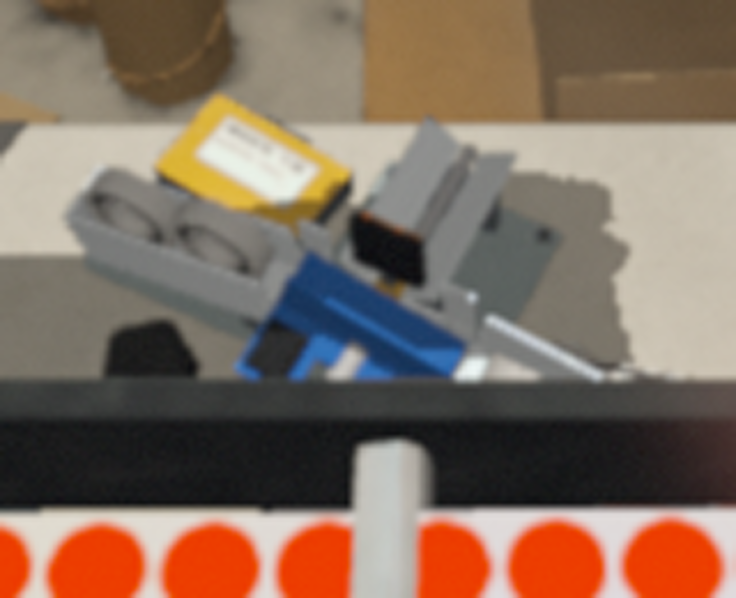

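```bash
python3 -c "
from workcell import bot
print(bot.job_done(), bot.observe()['clock'])"
```

```text
the job is handed in; nothing more can be done
the job is handed in; nothing more can be done
```

I rocked the gate over towards the far chute with the shut fingers, pushed the follower home at about 24 mm/s, and handed the job in at about 18 s of the 38 s. No verdict was reported.

**Checks that passed**
- **Gate:** it was over in the pictures before I began pushing. It was still over in the last ones.
- **Follower:** the push plate sits where the home position projects to in the side picture, and the push ended against the stop at about 18 N.
- **Bearings:** bearing 1 rolled down first, then bearing 2. Both rest one behind the other in the far chute.
- **Bystanders:** the near pair, the spanner, the box and the knob look unmoved in the last pictures. The bored block was hidden by then. I saw it upright in the wrist view during the gate press, and the arm did not go near it afterwards.
- **Arm:** it is withdrawn clear of everything, with the force reading about zero.

**Checks that disagreed**
- **Finger length:** in both the side and wrist pictures the real fingertips end about 40 mm short of the TCP that the robot reports. No contact was felt at a reported height of 51 mm, although the pad top is at about 64 mm. I set the heights from the pictures and went down in small steps, checking the force. Both the gate press and the follower push worked with that correction.
- **Follower in the scene view:** the block sat up to about 2 pixels from where home projects to. The same fit was already off by 1 to 1.5 pixels before anything moved.

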